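# Index the jug on the ratchet turntable

### The arm

A 7-joint arm with a two-finger parallel gripper is mounted at the origin on the work surface. World frame = base frame: x ahead of the robot, y to its left, z up, the work surface at z = 0. Lengths are in m, angles in rad, forces in N, time in s.
With the tool pointing down it reaches from about 0.4 to 0.9 m from the base axis. Payload 5.6 kg.
Tool frame: the origin (TCP) lies between the finger pads; the fingertips stand 17 mm ahead of it and the grasp point (between the pads) lies 2 mm behind it; z points along the fingers, y is the line along which they close (so a half turn about z gives the same grasp; the last joint's range is limited). The gripper opens to 92 mm and grips with 3 to 60 N. Pads are 20 mm wide; open, the fingers measure 128 mm over their backs; the gripper's body (75 mm by 189 mm) begins 69 mm behind the grasp point.
Start: joints at [1.192, 0.468, -0.012, 1.603, 0.006, 1.071, -0.056], TCP at [0.214, -0.614, 0.232] pointing down, gripper open.
Joint ranges: [-2.53, 2.53], [-0.31, 2.02], [-1.57, 1.55], [0.28, 2.44], [-1.29, 4.43], [0.15, 1.84], [-2.92, 2.92]. Speed limits (rad/s): [2.57, 2.57, 3.14, 3.14, 3.14, 3.14, 3.14].

### API

Orientations are given as [roll, pitch, yaw] about the fixed x, y, z axes, in that order (R = Rz(yaw) Ry(pitch) Rx(roll)).
In Python, from cell import sense, get_image, calibration, hand_in gives the robot as it stands. The module is installed in compiled form; this text tells all that it offers.
- The arm moves only by the shell command python3 -m pendant 'ROWS'. ROWS is text: rows parted by semicolons, each of 5 numbers parted by spaces: the finger opening in mm, from 0 to 91.9, then the shift along the tool's x, y, z in mm, then the turn about the tool's z in rad. A call has 1 to 10 rows; each row is the pose to reach, as a shift and turn from the pose commanded when the call began, along the tool's axes at that moment; what a row does not reach only later rows make up. A row lasts 1/12 s, in which the tool goes at most 41.7 mm and 7.16 degrees, less where a joint would pass 70% of its speed; a pose out of reach is approached as far as the arm can. A call with a gripper value outside its range is refused whole. The fingers move at their own pace and stop on an object; the grip force is fixed at half the most. Time passes only in rows, so rows that repeat a pose let the fingers close. It gives the time, the measured TCP pose, the force, the opening and the grip force at its end, in the units of the state.
- sense(): the state, without advancing time (a new reading comes with each control period).
- get_image(name): name is "scene" or "top" or "wrist"; returns the picture (384x512x3 uint8, blue, green, red); there is no depth.
- calibration(name): a dict with "mtx" (3x3 intrinsics, pixels), "world_from_camera" (4x4, takes a point from camera to world coordinates); the wrist camera has in their place "hand_eye" (4x4, takes a point from camera to tool coordinates, whose origin is the TCP and whose axes are the flange's). Camera axes: x right, y down, z forward; pixel columns grow to the right and rows downward; lengths in m; the calibration is good to about 2 mm. A picture is of the moment at which its call begins: read the wrist's pose just before it. calibration takes no time and is no camera call.
- hand_in(): hands the job in; it is judged then, once.
The state is a dict: "time_s": time; "joint_positions": joint angles; "joint_vel": joint speeds; "joint_efforts": joint torques, N m; "ee_pos": TCP position; "tcp_rot": TCP orientation; "force": force on the tool from outside, world axes, zero at the start; "torque": the same for the moment, N m; "grip_width": finger opening in m; "gripper_force": force on a finger pad.
Only numpy, scipy, OpenCV 4.12 (cv2) and the standard library are available. Lean on these libraries where they do the work, as an engineer would, in place of code of your own. Each camera call takes 0.05 s, during which the arm holds its last target. There are 200 camera calls.

### The job

In the pottery studio, bring the jug round for its next band of decoration: take the grip of the ratchet lever on the turntable that carries the jug, draw the lever back its loose way (clockwise from above) well past the middle of its swing, then swing it the other way, so that it takes the wheel along, until the jug's handle faces the fixed steel pointer. Move the wheel by the lever only, never touching the wheel or the jug, and let go with everything at rest.

Things in the scene. Friction and masses are not known exactly. Their poses are not given: they have to be found in the camera images.
- turntable: Fixed base, dark steel, 190 mm across, 12 mm high (the plain stand with a beaker and no lever is a bystander). Origin: on the axis of wheel and lever at table height. Its +x axis points to the steel pointer: a rod 130 mm from the axis, 115 mm high, its cone aimed inward at the jug. +x points away from the robot, up to 20 degrees either way; the lever swings on the -x side.
- wheel: What turns: ratchet ring with 24 saw teeth (194 mm across, 40 to 54 mm up), metal head (160 mm across, top 68 mm up), three jaws (to 92 mm up) and, fast in them, a pale terracotta jug 90 mm across, rim 188 mm up. Origin: on the axis at table height. Its +x axis runs through the jug's one handle, a loop out to 70 mm from the axis, 95 to 181 mm up; a small spout on the far side. Touch none of it.
- spindle (a joint): Turn of wheel and jug against the base, rad, growing counter-clockwise from above; 0 when the jug's handle faces the pointer, -1.1 to -0.55 at the start. A drag of about 0.2 N m keeps it where it is left; it has no stops.
- lever (a joint): Lever, rad: 0 at forward stop, grows as drawn back clockwise from above to 1.4 at back stop; starts 0 to 0.3. At value v it points 220 degrees - v counter-clockwise from the turntable's +x. Clockwise its pawl slips over the teeth, wheel stays (0.1 N m); counter-clockwise it bites after 0 to 15 degrees lost and carries the wheel along degree for degree (0.3 N m). Stays where left.
- lever_grip (a point): Centre line of the lever's grip: a fixed upright round wooden post, 22 mm diameter, 180 mm from the turntable's axis at the end of a flat steel arm. It stands 40 to 102 mm above the table (arm and collar below that); this point is 85 mm up, 17 mm under its top. Take it from above, a finger on either side, and follow the circle about the turntable's origin.

How it is judged:
By the outcome, as a careful person would: the job done as asked, in the order asked, and still so for the second after the job is handed in, with the robot touching nothing.
It also fails if it takes over 40 s, if anything falls off the work surface, if the arm or the gripper's body presses on something with over 40 N, if the wrist force passes 120 N, or if a joint passes its speed limit or range.

## Working session

There is one attempt and no reset: what is moved stays moved. The work goes in short steps, Python scripts to look and compute and a shell command to move; the robot and the scene stay as the last step left them, time stands still between calls to the robot, and variables do not carry over. Pictures are saved under pics/ and viewed, at most 12 in all, crops included, and the job is handed in when it is done.

```bash
mkdir -p pics
python3 - <<'E'
from cell import *
import cv2,numpy as np
np.set_printoptions(precision=4,suppress=True)
s=sense();print(s['time_s'],s['ee_pos'],s['tcp_rot'],s['grip_width'])
for n in ('scene','top'):
    cv2.imwrite(f'pics/{n}0.png',get_image(n)); c=calibration(n);print(n,c['mtx'],c['world_from_camera'])
a=cv2.imread('pics/scene0.png');b=cv2.imread('pics/top0.png')
cv2.imwrite('pics/both0.png',cv2.resize(np.vstack([a,b]),None,fx=0.78,fy=0.78))
E
```

```text
0.0 [ 0.2139 -0.6132  0.2307] [-3.1399  0.0002  0.3357] 0.09170116577490542
scene [[368.3243   0.     251.4644]
 [  0.     368.3243 193.7082]
 [  0.       0.       1.    ]] [[-0.3399  0.511  -0.7895  1.1648]
 [ 0.9405  0.1887 -0.2827  0.111 ]
 [ 0.0046 -0.8386 -0.5447  0.4842]
 [ 0.      0.      0.      1.    ]]
top [[393.1855   0.     257.395 ]
 [  0.     393.1855 192.3599]
 [  0.       0.       1.    ]] [[ 0.0061 -0.9976  0.0687  0.5056]
 [-1.     -0.0064 -0.004  -0.0849]
 [ 0.0044 -0.0687 -0.9976  1.0572]
 [ 0.      0.      0.      1.    ]]
```

View pics/top0.png

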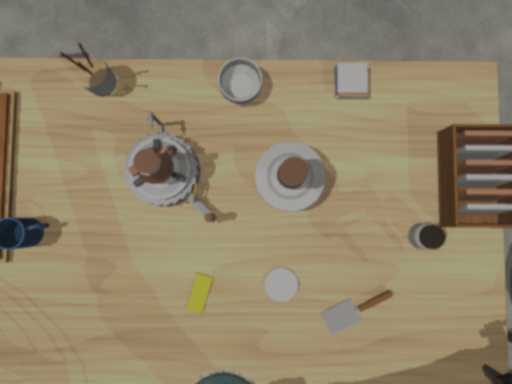

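View pics/scene0.png

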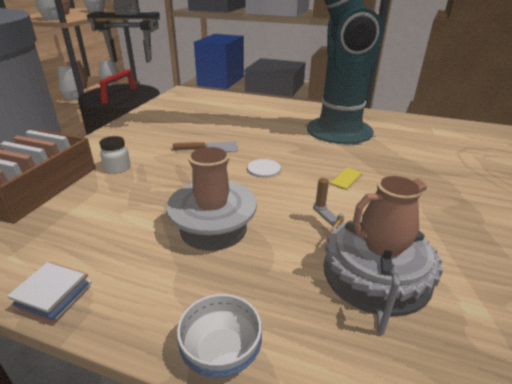

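Run:
```python
import cv2,numpy as np
b=cv2.imread('pics/top0.png')[95:235,110:235]
a=cv2.imread('pics/scene0.png')[165:345,300:450]
A=cv2.resize(a,None,fx=3.2,fy=3.2,interpolation=cv2.INTER_CUBIC);B=cv2.resize(b,None,fx=4,fy=4,interpolation=cv2.INTER_CUBIC)[:560]
# ticks each 10 px
for I,f,x0,y0 in((A,3.2,300,165),(B,4,110,95)):
    for i in range(0,200,10):
        l=12 if i%50 else 12
        cv2.line(I,(int(i*f),0),(int(i*f),6),(0,0,255),1);cv2.line(I,(0,int(i*f)),(6,int(i*f)),(0,0,255),1)
        if i%20==0:
            cv2.putText(I,str(x0+i),(int(i*f),18),0,.35,(0,0,255));cv2.putText(I,str(y0+i),(8,int(i*f)+4),0,.35,(0,0,255))
cv2.imwrite('pics/sc1.png',A);cv2.imwrite('pics/tc1.png',B)
```

```text
(no output)
```

View pics/tc1.png

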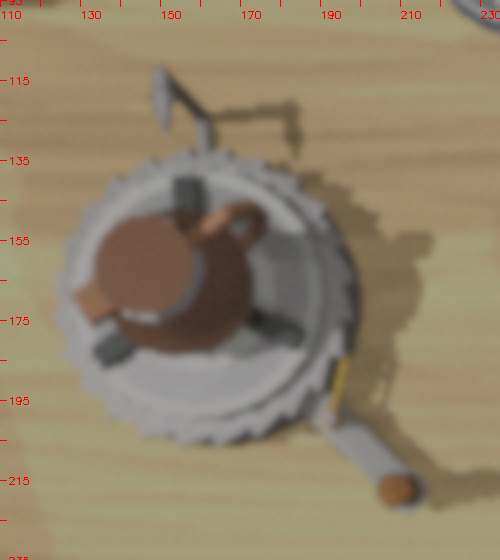

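View pics/sc1.png

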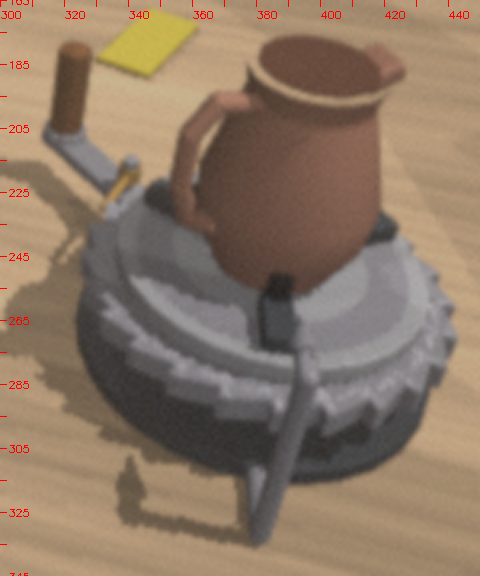

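The top view shows the jug's turntable centred near (162,170). The pointer's rod top is at (150,113) and its tip at (151.5,127.5). The grip top is at (209.5,217) and the rim centre at (147,162). The scene view shows the handle loop at (360,215), the rim centre at (401.5,187.5), the pointer tip at (394,263) and the grip top at (324,180).

```bash
cat > h.py <<'E'
from cell import *
import cv2,numpy as np
from scipy.optimize import least_squares
np.set_printoptions(precision=4,suppress=True)
def proj(n,P):
    c=calibration(n);T=np.linalg.inv(c['world_from_camera']);P=np.atleast_2d(P)
    q=(P@T[:3,:3].T+T[:3,3])@c['mtx'].T
    return q[:,:2]/q[:,2:]
def pol(a,r,ang,z): return np.array([a[0]+r*np.cos(ang),a[1]+r*np.sin(ang),z])
E
cat > fit.py <<'E'
from h import *
ring=lambda p,z,r:np.array([pol(p,r,t,z) for t in np.linspace(0,2*np.pi,90)])
def res(p):  # x,y,phi,v
    t=ring(p,.054,.097);q=proj('top',t)
    g=p[2]+np.radians(220)-p[3]
    e=[q[:,0].max()-199.5,q[:,0].min()-124,q[:,1].max()-206.5,q[:,1].min()-132.5]
    for n,P,px in (('top',pol(p,.18,g,.102),(209.5,217.2)),('scene',pol(p,.18,g,.102),(323.5,180)),
      ('top',pol(p,.13,p[2],.113),(150,113)),('scene',pol(p,.13,p[2],.01),(381,329)),
      ('top',pol(p,0,0,.188),(147,161.7)),('scene',pol(p,0,0,.188),(401.5,187.5))):
        e+=list(proj(n,P)[0]-px)
    return np.array(e)
r=least_squares(res,[.55,.15,0,.1],loss='soft_l1');p=r.x
print(p,np.degrees(p[2])); print(res(p).reshape(-1,2))
g=p[2]+np.radians(220)-p[3];print('grip',pol(p,.18,g,.085))
E
python3 fit.py
```

```text
[0.6338 0.1599 0.1235 0.0096] 7.077633843813105
[[-1.1237 -1.3323]
 [ 0.0389 -1.0824]
 [-0.9605  0.1201]
 [-1.171  -0.8461]
 [-0.6636  0.0089]
 [-0.3146 -0.1622]
 [-0.9978 -0.7073]
 [-3.7288 -2.7259]]
grip [0.51   0.0293 0.085 ]
```

```bash
cat > ov.py <<'E'
from h import *
p=np.array([0.6338,0.1599,0.1235])
for s in (-1.1,-1,-.9,-.8,-.7,-.6,-.5):
    a=p[2]+s
    print(s,'scene r70 z.12,.15,.17:',proj('scene',[pol(p,.07,a,z) for z in (.12,.15,.17)]).round(1).tolist(),
     'top r70 z.15',proj('top',pol(p,.07,a,.15)).round(1).tolist(),'spout top/scene',proj('top',pol(p,-.06,a,.178)).round(1).tolist(),proj('scene',pol(p,-.06,a,.178)).round(1).tolist())
E
python3 ov.py; python3 -c "
from h import *
print(proj('top',[[.6338,.1599,.188]]))"
```

```text
-1.1 scene r70 z.12,.15,.17: [[349.5, 226.4], [352.4, 211.2], [354.4, 200.5]] top r70 z.15 [[175.9, 146.9]] spout top/scene [[124.7, 176.4]] [[429.9, 185.4]]
-1 scene r70 z.12,.15,.17: [[351.8, 229.0], [354.8, 213.7], [356.8, 203.0]] top r70 z.15 [[174.2, 144.5]] spout top/scene [[126.2, 178.5]] [[427.3, 183.5]]
-0.9 scene r70 z.12,.15,.17: [[354.4, 231.6], [357.5, 216.2], [359.7, 205.5]] top r70 z.15 [[172.2, 142.3]] spout top/scene [[128.0, 180.5]] [[424.5, 181.7]]
-0.8 scene r70 z.12,.15,.17: [[357.5, 234.1], [360.7, 218.7], [363.0, 207.8]] top r70 z.15 [[170.0, 140.3]] spout top/scene [[130.0, 182.3]] [[421.5, 180.0]]
-0.7 scene r70 z.12,.15,.17: [[361.0, 236.5], [364.3, 221.0], [366.6, 210.1]] top r70 z.15 [[167.6, 138.6]] spout top/scene [[132.1, 183.8]] [[418.2, 178.5]]
-0.6 scene r70 z.12,.15,.17: [[364.8, 238.8], [368.3, 223.2], [370.7, 212.3]] top r70 z.15 [[165.0, 137.1]] spout top/scene [[134.4, 185.2]] [[414.8, 177.1]]
-0.5 scene r70 z.12,.15,.17: [[368.9, 240.9], [372.5, 225.2], [375.1, 214.3]] top r70 z.15 [[162.3, 135.8]] spout top/scene [[136.8, 186.3]] [[411.3, 175.8]]
[[146.0202 161.0024]]
```

```bash
python3 -m pendant '91 10 -10 -15 0; 91 30 -31 -30 -0.03; 91 55 -57 -40 -0.08; 91 81 -84 -40 -0.14; 91 107 -111 -40 -0.2; 91 133 -138 -40 -0.26; 91 159 -165 -40 -0.32; 91 185 -192 -40 -0.38; 91 211 -219 -40 -0.44; 91 237 -246 -40 -0.476'
cat > go.py <<'E'
from h import *
import sys
# tool-frame shift to a world target: x y z yaw
s=sense();e=s['ee_pos'];y=s['tcp_rot'][2];t=np.array(sys.argv[1:4],float)-e
X=np.array([np.cos(y),np.sin(y)]);Y=np.array([np.sin(y),-np.cos(y)])
print('t',s['time_s'],'pos',e,'rot',s['tcp_rot'],'shift mm',1e3*np.array([X@t[:2],Y@t[:2],-t[2]]),'turn',y-float(sys.argv[4]))
E
python3 go.py .510 .0293 .2 .812
```

```text
time_s: 0.93
ee_pos: [0.357, -0.3015, 0.2714]
tcp_rot: [-3.141, 0.0, 0.814]
force: [0.5, -0.8, -0.6]
grip_width: 0.0913
gripper_force: 0.0
t 0.9333 pos [ 0.357  -0.3015  0.2714] rot [-3.1413  0.0003  0.8143] shift mm [ 345.5751 -115.7878   71.434 ] turn 0.0023008453758728287
```

```bash
python3 -m pendant '91 36 -12 0 0; 91 74 -25 0 0; 91 112 -38 0 0; 91 150 -50 0 0; 91 188 -63 0 0; 91 226 -76 10 0; 91 264 -89 20 0; 91 302 -102 30 0; 91 332 -111 40 0; 91 345 -116 50 0' ; python3 -m pendant '91 0 0 10 0; 91 0 0 20 0; 91 0 0 20 0'
python3 - <<'E'
from h import *
s=sense();print(s['ee_pos'],s['tcp_rot'])
im=get_image('wrist');c=calibration('wrist');print(c['mtx'],c['hand_eye'])
from scipy.spatial.transform import Rotation as R
T=np.eye(4);T[:3,:3]=R.from_euler('xyz',s['tcp_rot']).as_matrix();T[:3,3]=s['ee_pos'];T=np.linalg.inv(T@c['hand_eye'])
p=[.6338,.1599];g=0.1235+np.radians(220)-.0096
for z in(.04,.102):
  q=c['mtx']@(T[:3,:3]@pol(p,.18,g,z)+T[:3,3]);print(z,q[:2]/q[2])
cv2.imwrite('pics/w1.png',im)
E
```

```text
time_s: 1.77
ee_pos: [0.5113, 0.0316, 0.2211]
tcp_rot: [-3.141, -0.002, 0.817]
force: [0.7, 0.1, 0.7]
grip_width: 0.0913
gripper_force: 0.0
time_s: 2.02
ee_pos: [0.5084, 0.0253, 0.1992]
tcp_rot: [-3.139, 0.004, 0.81]
force: [0.2, -0.2, 0.6]
grip_width: 0.091
gripper_force: 0.0
[0.5084 0.0253 0.1992] [-3.1388  0.0038  0.8105]
[[294.3543   0.     256.0119]
 [  0.     294.3543 193.9001]
 [  0.       0.       1.    ]] [[ 0.0001 -0.9642 -0.2651  0.0741]
 [ 1.      0.0001  0.0001  0.0004]
 [-0.0001 -0.2651  0.9642 -0.1539]
 [ 0.      0.      0.      1.    ]]
0.04 [254.5149 179.1871]
0.102 [253.9816 194.6335]
```

View pics/w1.png

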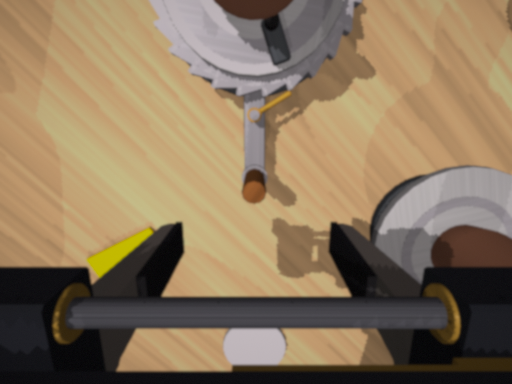

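```bash
python3 -m pendant '91 1 0 25 0; 91 1 0 55 0; 91 1 0 80 0; 91 1 0 100 0; 91 1 0 110 0; 91 1 0 117 0; 91 1 0 117 0; 60 1 0 117 0; 35 1 0 117 0; 20 1 0 117 0' ; python3 -m pendant '10 0 0 0 0; 10 0 0 0 0; 10 0 0 0 0;10 0 0 0 0;10 0 0 0 0;10 0 0 0 0'; python3 go.py .511 .0303 .083 .812
```

```text
time_s: 2.9
ee_pos: [0.5117, 0.0274, 0.0857]
tcp_rot: [3.14, -0.001, 0.811]
force: [0.6, -0.4, -1.0]
grip_width: 0.0731
gripper_force: 0.0
time_s: 3.4
ee_pos: [0.5108, 0.0275, 0.0846]
tcp_rot: [-3.142, 0.0, 0.812]
force: [0.8, -0.2, 0.5]
grip_width: 0.0336
gripper_force: 0.0
t 3.4 pos [0.5108 0.0275 0.0846] rot [-3.1415  0.0001  0.8117] shift mm [ 2.1484 -1.8015  1.5558] turn -0.000252462781927143
```

```bash
python3 -m pendant '10 0 0 0 0; 10 0 0 0 0; 10 0 0 0 0;10 0 0 0 0'
python3 - <<'E'
import numpy as np
# rows in tool frame for lever moving back by dv: tool x radial inward, y=tangential; centre at (180,0)
s=.18
for dv in np.radians([5,10,15,20,25,30,35,40,45,50]) :
    # back: clockwise => yaw falls; tool y =(sin,-cos) at yaw .81 ; grip moves in direction of -? 
    a=.812; c=np.array([np.cos(a),np.sin(a)])*180; X=c/180;Y=np.array([np.sin(a),-np.cos(a)])
    g=c-180*np.array([np.cos(a-dv),np.sin(a-dv)]); print(round(np.degrees(dv)),(X@g).round(1),(Y@g).round(1),dv.round(3))
E
```

```text
time_s: 3.73
ee_pos: [0.5093, 0.0289, 0.0844]
tcp_rot: [-3.139, 0.001, 0.813]
force: [-4.1, 2.7, 3.7]
grip_width: 0.0217
gripper_force: 30.0
5 0.7 -15.7 0.087
10 2.7 -31.3 0.175
15 6.1 -46.6 0.262
20 10.9 -61.6 0.349
25 16.9 -76.1 0.436
30 24.1 -90.0 0.524
35 32.6 -103.2 0.611
40 42.1 -115.7 0.698
45 52.7 -127.3 0.785
50 64.3 -137.9 0.873
```

```bash
python3 -m pendant '10 0.2 -7.9 0 0.044; 10 0.7 -15.7 0 0.087; 10 1.5 -23.5 0 0.131; 10 2.7 -31.3 0 0.175; 10 4.3 -39 0 0.218; 10 6.1 -46.6 0 0.262; 10 8.3 -54.2 0 0.305; 10 10.9 -61.6 0 0.349; 10 13.7 -68.9 0 0.393; 10 16.9 -76.1 0 0.436'
python3 - <<'E'
from h import *
s=sense();e=s['ee_pos'];d=e[:2]-[.6338,.1599];print(np.hypot(*d),'v',0.1235+np.radians(220)-np.arctan2(d[1],d[0])%(2*np.pi),s['tcp_rot'],s['force'],s['torque'])
E
```

```text
time_s: 4.57
ee_pos: [0.4658, 0.0921, 0.0844]
tcp_rot: [3.141, 0.003, 0.374]
force: [-3.6, -1.5, 3.3]
grip_width: 0.0214
gripper_force: 30.0
0.18116499715165388 v 0.4382637398804752 [3.1415 0.0028 0.3743] [-3.584  -1.4853  3.2569] [0.0576 0.6931 0.2399]
```

```bash
for i in 1; do python3 -m pendant '10 0.2 -7.9 0 0.044; 10 0.7 -15.7 0 0.087; 10 1.5 -23.5 0 0.131; 10 2.7 -31.3 0 0.175; 10 4.3 -39 0 0.218; 10 6.1 -46.6 0 0.262; 10 8.3 -54.2 0 0.305; 10 10.9 -61.6 0 0.349; 10 13.7 -68.9 0 0.393; 10 16.9 -76.1 0 0.436'; done
cat > v.py <<'E'
from h import *
s=sense();e=s['ee_pos'];d=e[:2]-[.6338,.1599];print(s['time_s'],np.hypot(*d),'v',0.1235+np.radians(220)-np.arctan2(d[1],d[0])%(2*np.pi),s['tcp_rot'],s['force'],s['torque'])
E
python3 v.py
```

```text
time_s: 5.4
ee_pos: [0.4521, 0.1699, 0.0844]
tcp_rot: [3.14, 0.005, -0.061]
force: [-7.7, 0.1, 6.8]
grip_width: 0.0211
gripper_force: 30.0
5.4 0.18195973940220933 v 0.8765945354649398 [ 3.1401  0.0049 -0.0606] [-7.7262  0.0841  6.7973] [0.492  1.6576 0.2232]
```

```bash
python3 -m pendant '10 -0.3 -7.9 0 0.044; 10 -0.1 -15.7 0 0.087; 10 0.5 -23.5 0 0.131; 10 1.5 -31.3 0 0.175; 10 2.8 -39 0 0.218; 10 4.6 -46.6 0 0.262; 10 6.8 -54.2 0 0.305; 10 9.4 -61.6 0 0.349; 10 12.2 -68.9 0 0.393; 10 15.4 -76.1 0 0.436'; python3 v.py
```

```text
time_s: 6.23
ee_pos: [0.4725, 0.2465, 0.0844]
tcp_rot: [3.141, 0.004, -0.496]
force: [-6.4, 3.9, 2.7]
grip_width: 0.0216
gripper_force: 30.0
6.2333 0.18308903538416335 v 1.3145707949836236 [ 3.1409  0.0037 -0.4955] [-6.4074  3.856   2.678 ] [1.1221 1.2179 0.2167]
```

```bash
python3 -m pendant '10 -0.8 -4.7 0 0.026; 10 -1.3 -9.4 0 0.052; 10 -1.3 -9.4 0 0.052; 10 -1.3 -9.4 0 0.052'; python3 v.py
cat > look.py <<'E'
from h import *
import sys
k=sys.argv[1]
a=get_image('scene')[165:345,300:450];b=get_image('top')[110:225,110:215]
A=cv2.resize(a,None,fx=3.2,fy=3.2,interpolation=cv2.INTER_CUBIC);B=cv2.resize(b,None,fx=3,fy=3,interpolation=cv2.INTER_CUBIC)
p=np.array([.6338,.1599,.1235])
q=lambda n,z,r,f,o:tuple(int(x) for x in ((proj(n,pol(p,r,p[2],z))[0]-o)*f))
for I,f,x0,y0 in((A,3.2,300,165),(B,3,110,110)):
    for i in range(0,180,20):
        cv2.putText(I,str(x0+i),(int(i*f),10),0,.35,(0,0,255));cv2.putText(I,str(y0+i),(0,int(i*f)+4),0,.35,(0,0,255))
C=np.zeros((576,800,3),np.uint8);C[:A.shape[0],:480]=A;C[:B.shape[0],485:800]=B
cv2.imwrite(f'pics/{k}.png',C)
E
python3 look.py b1
```

```text
time_s: 6.57
ee_pos: [0.477, 0.2548, 0.0845]
tcp_rot: [-3.141, 0.002, -0.545]
force: [-4.1, 4.8, 1.4]
grip_width: 0.0216
gripper_force: 30.0
6.5667 0.18326725338265604 v 1.3660672376936498 [-3.1411  0.002  -0.5452] [-4.0905  4.7589  1.392 ] [1.153  0.7906 0.2455]
```

View pics/b1.png

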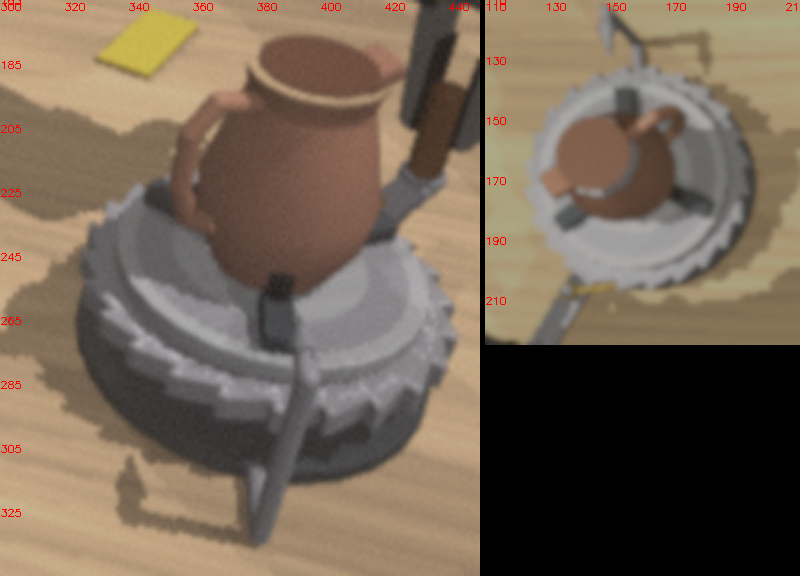

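```bash
cat >> h.py <<'E'
def unp(n,u,v,z):
    c=calibration(n);W=np.array(c['world_from_camera']);d=W[:3,:3]@np.linalg.solve(c['mtx'],[u,v,1]);return W[:3,3]+d*(z-W[2,3])/d[2]
def rel(n,u,v,z,p=(.6338,.1599,.1235)):
    d=unp(n,u,v,z)[:2]-p[:2];return np.array([np.hypot(*d),np.arctan2(d[1],d[0])-p[2]])
E
python3 - <<'E'
from h import *
for z in(.12,.14,.16,.175):print(z,'top',rel('top',175,150,z),'scene',rel('scene',354.5,220,z))
print('spout',rel('top',129.3,170,.18),rel('scene',425,185,.18),'rim',rel('top',147,161.7,.188),rel('scene',400,187,.188))
for j in((157.3,141.7),(185,177.7),(135,183.3)):print(rel('top',*j,.09))
E
```

```text
0.12 top [ 0.0621 -1.0529] scene [ 0.0559 -1.3461]
0.14 top [ 0.0636 -1.1367] scene [ 0.0705 -0.9608]
0.16 top [ 0.0654 -1.2162] scene [ 0.0916 -0.7293]
0.175 top [ 0.0671 -1.2727] scene [ 0.1095 -0.6183]
spout [0.0437 1.9071] [0.0507 2.0462] rim [ 0.0027 -2.3043] [0.0066 0.4175]
[ 0.063  -0.1101]
[ 0.0745 -2.0575]
[0.0674 2.1044]
```

```bash
python3 -m pendant '10 0.3 7.9 0 -0.044; 10 0.9 15.7 0 -0.087; 10 1.8 23.5 0 -0.131; 10 3.1 31.3 0 -0.175; 10 4.8 39 0 -0.218; 10 6.7 46.6 0 -0.262; 10 9.0 54.2 0 -0.305; 10 11.6 61.6 0 -0.349; 10 14.5 68.9 0 -0.393; 10 17.9 76.1 0 -0.436'; python3 v.py;  python3 -m pendant '10 0.3 7.9 0 -0.044; 10 0.9 15.7 0 -0.087; 10 1.8 23.5 0 -0.131; 10 3.1 31.3 0 -0.175; 10 4.8 39 0 -0.218; 10 6.7 46.6 0 -0.262; 10 9.0 54.2 0 -0.305; 10 11.6 61.6 0 -0.349; 10 14.5 68.9 0 -0.393; 10 17.9 76.1 0 -0.436'; python3 v.py; python3 look.py b2
```

```text
time_s: 7.5
ee_pos: [0.4527, 0.179, 0.0844]
tcp_rot: [-3.141, 0.002, -0.108]
force: [-4.2, 2.1, 0.3]
grip_width: 0.0214
gripper_force: 30.0
7.5 0.18213551357377014 v 0.9266137160242924 [-3.1413  0.0016 -0.108 ] [-4.182   2.1385  0.3201] [0.9783 0.7185 0.2612]
time_s: 8.33
ee_pos: [0.4625, 0.1007, 0.0844]
tcp_rot: [-3.141, 0.001, 0.327]
force: [-2.6, 1.6, -0.2]
grip_width: 0.0213
gripper_force: 30.0
8.3333 0.18127413842206697 v 0.4890554541428602 [-3.1413  0.0012  0.3272] [-2.6298  1.6249 -0.2311] [0.6926 0.4652 0.2335]
```

View pics/b2.png

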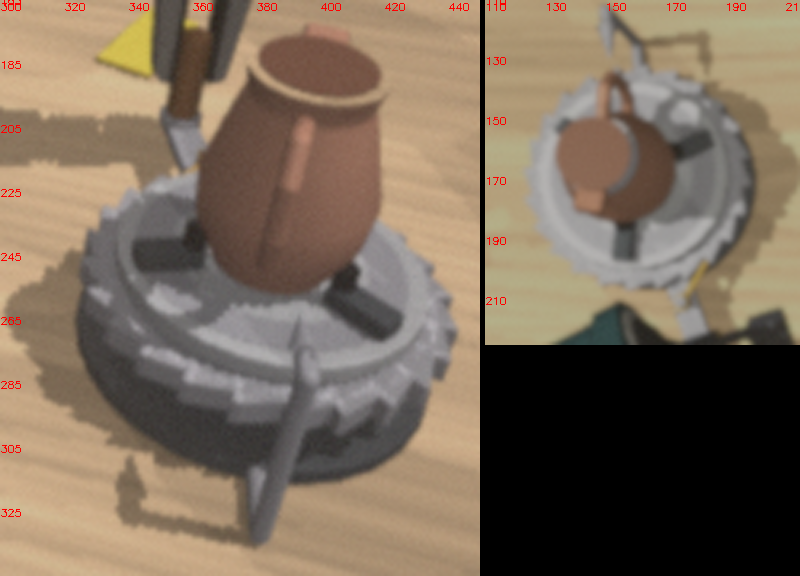

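Run:
```python
from h import *
p=(.6338,.1599,.1235)
print('axis z',[(z,proj('scene',pol(p,0,0,z)).round(1).tolist(),proj('top',pol(p,0,0,z)).round(1).tolist()) for z in(.068,.13,.188)])
for s in(-.4,-.3,-.2,-.1,0):print(s,'handle scene',proj('scene',[pol(p,.068,p[2]+s,z) for z in(.11,.17)]).round(1).tolist(),'top',proj('top',[pol(p,.07,p[2]+s,z) for z in(.13,.17)]).round(1).tolist())
print('tip',proj('scene',pol(p,.10,p[2],.112)),proj('top',pol(p,.1,p[2],.112)))
for j in((157.7,190),(180,154.3)):print(rel('top',*j,.09))
print('spout',rel('top',144.3,176.7,.18))
a=cv2.imread('pics/b2.png')
# raw crops, enlarged
I=get_image('top')[118:212,115:208];J=get_image('scene')[165:300,330:440]
cv2.imwrite('pics/c2.png',np.hstack([cv2.resize(I,(400,404),interpolation=cv2.INTER_CUBIC)[:400],cv2.resize(J,(326,400),interpolation=cv2.INTER_CUBIC)]))
```

```text
axis z [(0.068, [[382.3, 244.3]], [[159.2, 168.0]]), (0.13, [[389.9, 215.2]], [[152.8, 164.6]]), (0.188, [[397.7, 184.8]], [[146.0, 161.0]])]
-0.4 handle scene [[372.6, 247.1], [380.2, 215.4]] top [[161.5, 136.6], [157.3, 133.0]]
-0.3 handle scene [[377.0, 248.7], [385.0, 217.0]] top [[158.7, 136.0], [154.4, 132.3]]
-0.2 handle scene [[381.6, 250.1], [389.9, 218.3]] top [[155.8, 135.6], [151.3, 131.9]]
-0.1 handle scene [[386.2, 251.2], [394.9, 219.3]] top [[152.8, 135.5], [148.3, 131.8]]
0 handle scene [[391.0, 252.1], [399.9, 220.1]] top [[149.9, 135.7], [145.2, 132.0]]
tip [[393.2429 265.7887]] [[150.6791 125.1656]]
[ 0.0574 -3.2133]
[ 0.0645 -1.1792]
spout [0.0347 2.8676]
```

View pics/c2.png

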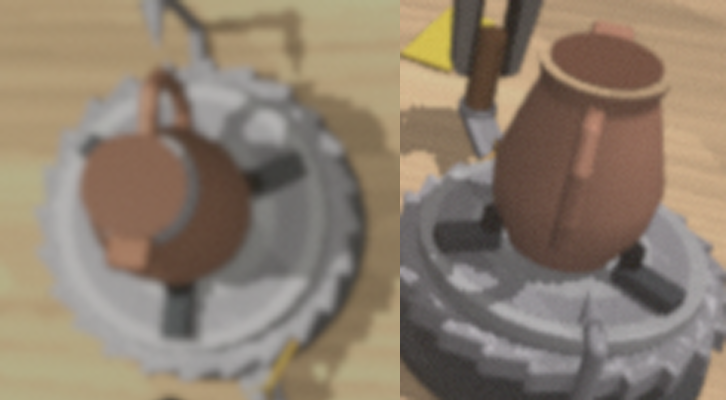

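Run:
```python
from h import *
phi=.1235
obs=[('top',1,np.pi,156.6,196.4),('top',1,-np.pi/3,185.2,156.4),('top',1,np.pi/3,135.5,152.4),('scene',1,np.pi/3,421.8,266.2),('scene',1,-np.pi/3,342.5,246),
('top',0,np.pi/3,157.3,140),('top',0,-np.pi/3,185.7,179.5),('top',0,np.pi,134,184)]
def f(q):
    x,y,s0,s1,r,z,u,v=q;e=[(x-.6338)/.001,(y-.1599)/.001,(z-.08)/.005,u/2,v/2]
    for n,k,a,px,py in obs:
        d=proj(n,pol((x,y),r,phi+(s0,s1)[k]+a,z))[0]-(px,py)
        if n=='scene': d+=[u,v]
        e+=list(d)
    return np.array(e)
R=least_squares(f,[.6338,.1599,-1,-.13,.07,.08,0,0],loss='soft_l1',x_scale=[.001,.001,.01,.01,.001,.001,1,1]);print(R.x);print(f(R.x)[5:].reshape(-1,2))
```

```text
[ 0.6336  0.1596 -1.0819 -0.1809  0.0722  0.073   0.6473  0.4671]
[[-0.0731  0.0667]
 [-0.4456 -1.1422]
 [-0.2329 -0.2972]
 [-0.0991  0.2771]
 [-0.0554 -0.4118]
 [-0.3167 -0.4034]
 [-1.0228  0.5752]
 [ 0.8878  0.1545]]
```

```bash
python3 -m pendant '10 0.1 6.3 0 -0.035; 10 0.4 12.6 0 -0.07; 10 1.0 18.8 0 -0.105; 10 1.8 25.1 0 -0.14; 10 1.8 25.1 0 -0.14; 10 1.8 25.1 0 -0.14'; python3 v.py
python3 - <<'E'
from h import *
ims=[(get_image('top')[118:212,115:208],get_image('scene')[165:300,330:440]) for _ in range(4)]
I=np.mean([i[0].astype(float) for i in ims],0).astype(np.uint8);J=np.mean([i[1].astype(float) for i in ims],0).astype(np.uint8)
cv2.imwrite('pics/c3.png',np.hstack([cv2.resize(I,(400,404),interpolation=cv2.INTER_CUBIC)[:400],cv2.resize(J,(326,400),interpolation=cv2.INTER_CUBIC)]))
E
```

```text
time_s: 9.03
ee_pos: [0.4725, 0.0778, 0.0844]
tcp_rot: [3.141, 0.001, 0.462]
force: [-2.5, -0.1, 1.6]
grip_width: 0.0216
gripper_force: 30.0
9.0333 0.18105737394769078 v 0.3506963305230695 [3.1415 0.001  0.4621] [-2.4586 -0.1044  1.5868] [0.0799 0.5485 0.1849]
```

View pics/c3.png

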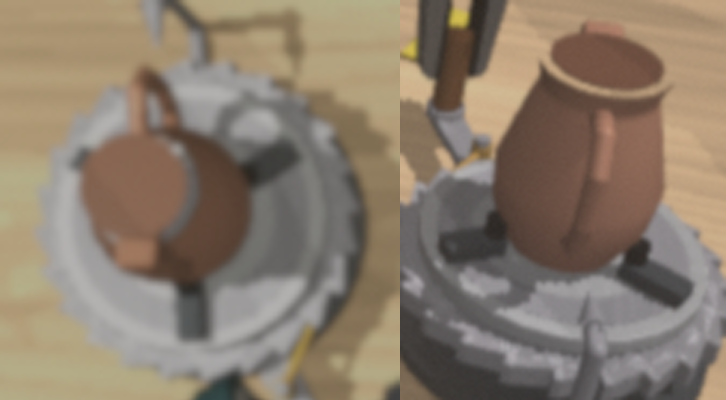

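Run:
```python
from h import *
phi=.1235
obs=[('top',np.pi,160.1,196.4),('top',-np.pi/3,183.6,153.3),('top',np.pi/3,133.6,154.5),('scene',np.pi/3,424.5,263.5),('scene',-np.pi/3,344.5,248.4)]
def f(q):
    x,y,s,r,z,u,v=q;e=[(x-.6336)/.001,(y-.1596)/.001,(z-.073)/.003,u/2,v/2]
    for n,a,px,py in obs:
        d=proj(n,pol((x,y),r,phi+s+a,z))[0]-(px,py)
        if n=='scene': d+=[u,v]
        e+=list(d)
    return np.array(e)
R=least_squares(f,[.6336,.1596,-.13,.07,.075,0,0],loss='soft_l1',x_scale=[.001,.001,.01,.001,.001,1,1]);print(R.x);print(f(R.x)[5:].reshape(-1,2))
p=R.x
for s in(-.1,-.05,0):print(s,proj('scene',[pol(p,.068,phi+s,z) for z in(.11,.17)]).round(1).tolist(),proj('top',[pol(p,.068,phi+s,z) for z in(.11,.17)]).round(1).tolist())
# phi check: pointer candidates
for ph in(.09,.1235,.15):print(ph,proj('scene',[pol(p,.13,ph,z) for z in(.0,.11)]).round(1).tolist(),'tip',proj('scene',pol(p,.1,ph,.11)).round(1),proj('top',[pol(p,r,ph,.115) for r in(.13,.1)]).round(1).tolist())
```

```text
[ 0.6335  0.1595 -0.0715  0.0722  0.0728  0.8765 -0.0934]
[[-0.3637  0.0993]
 [-0.3228 -0.7009]
 [ 0.0913  0.3162]
 [-0.116   0.2336]
 [-0.0858 -0.2085]]
-0.1 [[386.0, 251.0], [394.6, 219.2]] [[155.1, 138.2], [148.4, 132.7]]
-0.05 [[388.3, 251.5], [397.1, 219.6]] [[153.8, 138.2], [147.0, 132.8]]
0 [[390.7, 251.9], [399.6, 220.0]] [[152.4, 138.3], [145.5, 132.9]]
0.09 [[376.2, 332.2], [391.3, 281.2]] tip [[390.2 266.2]] [[151.1, 112.7], [151.9, 124.9]]
0.1235 [[379.1, 332.8], [394.7, 281.8]] tip [[392.7 266.6]] [[149.3, 112.9], [150.5, 125.0]]
0.15 [[381.5, 333.2], [397.3, 282.2]] tip [[394.6 266.9]] [[147.9, 113.1], [149.4, 125.1]]
```

```bash
python3 -m pendant '10 0 3.6 0 -0.02; 10 0.1 7.2 0 -0.04; 10 0.2 9.9 0 -0.055; 10 0.2 9.9 0 -0.055; 10 0.2 9.9 0 -0.055'; python3 v.py
python3 - <<'E'
from h import *
ims=[(get_image('top')[118:212,115:208],get_image('scene')[165:300,330:440]) for _ in range(4)]
I=np.mean([i[0].astype(float) for i in ims],0).astype(np.uint8);J=np.mean([i[1].astype(float) for i in ims],0).astype(np.uint8)
cv2.imwrite('pics/c4.png',np.hstack([cv2.resize(I,(400,404),interpolation=cv2.INTER_CUBIC)[:400],cv2.resize(J,(326,400),interpolation=cv2.INTER_CUBIC)]))
E
```

```text
time_s: 9.85
ee_pos: [0.4776, 0.0687, 0.0844]
tcp_rot: [3.142, 0.0, 0.518]
force: [-2.9, -1.0, -0.1]
grip_width: 0.0217
gripper_force: 30.0
9.85 0.18093200252376132 v 0.29314994048803333 [3.1416 0.0004 0.5182] [-2.923  -0.9931 -0.0954] [-0.0117  0.8511  0.2117]
```

View pics/c4.png

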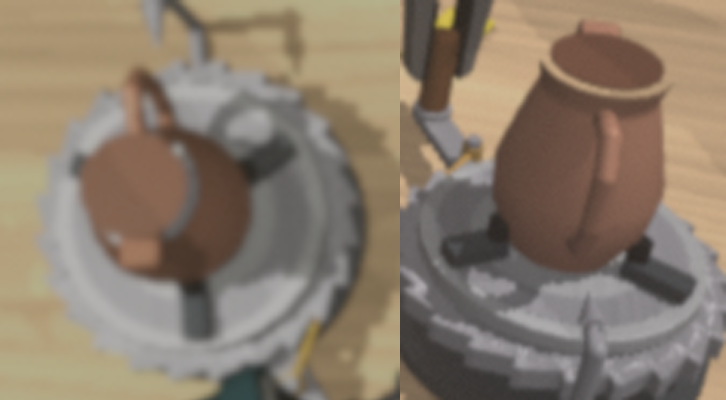

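Run:
```python
from h import *
phi=.1235
obs=[('top',np.pi,161.5,196.1),('top',-np.pi/3,182.9,152.2),('top',np.pi/3,132.9,155.9),('scene',np.pi/3,426.2,261.9),('scene',-np.pi/3,345.5,250)]
def f(q):
    x,y,s,r,z,u,v=q;e=[(x-.6336)/.001,(y-.1596)/.001,(z-.073)/.003,u/2,v/2]
    for n,a,px,py in obs:
        d=proj(n,pol((x,y),r,phi+s+a,z))[0]-(px,py)
        if n=='scene': d+=[u,v]
        e+=list(d)
    return np.array(e)
R=least_squares(f,[.6336,.1596,-.13,.07,.075,0,0],loss='soft_l1',x_scale=[.001,.001,.01,.001,.001,1,1]);print(R.x)
```

```text
[ 0.6335  0.1595 -0.0157  0.0725  0.073   1.0658 -0.2223]
```

```bash
python3 -m pendant '30 0 0 0 0; 40 0 0 0 0; 60 0 0 0 0; 60 0 0 0 0; 60 0 0 0 0; 60 0 0 0 0; 60 0 0 0 0; 60 0 0 0 0'; python3 -m pendant '60 0 0 -10 0; 60 0 0 -30 0; 60 0 0 -60 0; 60 0 0 -90 0; 60 0 0 -120 0; 60 0 0 -150 0; 60 -30 0 -165 0; 60 -50 0 -170 0;60 -50 0 -170 0;60 -50 0 -170 0'; python3 v.py
python3 - <<'E'
from h import *
ims=[(get_image('top')[110:225,115:225],get_image('scene')[165:300,300:440]) for _ in range(4)]
I=np.mean([i[0].astype(float) for i in ims],0).astype(np.uint8);J=np.mean([i[1].astype(float) for i in ims],0).astype(np.uint8)
cv2.imwrite('pics/c5.png',np.hstack([cv2.resize(I,(383,400),interpolation=cv2.INTER_CUBIC),cv2.resize(J,(415,400),interpolation=cv2.INTER_CUBIC)]))
E
```

```text
time_s: 10.92
ee_pos: [0.4776, 0.0692, 0.0846]
tcp_rot: [3.142, -0.0, 0.519]
force: [-0.0, 0.1, 0.7]
grip_width: 0.0598
gripper_force: 0.0
time_s: 11.75
ee_pos: [0.4341, 0.044, 0.2557]
tcp_rot: [3.14, -0.002, 0.518]
force: [-0.0, -0.4, 0.3]
grip_width: 0.0602
gripper_force: 0.0
11.75 0.23093379772371359 v 0.2957986112983222 [ 3.1397 -0.0017  0.5177] [-0.0212 -0.404   0.2566] [ 0.0232 -0.0703  0.0277]
```

View pics/c5.png

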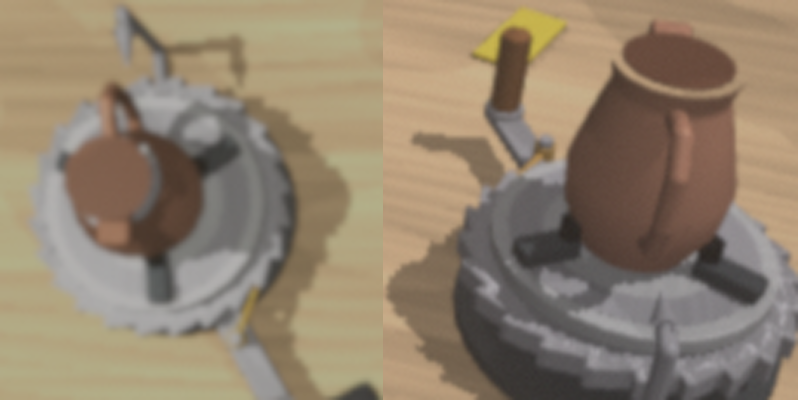

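The grip is free and the jug stands as I left it. In the scene view its handle is at about (399.5,226), in line with the pointer, and the force reading is near zero.

```bash
python3 -c "
from cell import *
print(max(abs(v) for v in sense()['joint_vel']));print(hand_in())"
```

```text
0.004816691770631622
the job is handed in; nothing more can be done
None
```

I drew the lever back to about 1.37 rad, then swung it forward until the jug's handle faced the pointer to within about 0.02 rad by the camera images, let go with everything at rest, and handed the job in at about 12 s.

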